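Press the proud bush home in an arm link

ROBOT

A 6-joint arm with a two-finger parallel gripper is mounted at the origin on the work surface. World frame = base frame: x ahead of the robot, y to its left, z up, the work surface at z = 0. Lengths are in m, angles in degrees, forces in N, time in s.
With the tool pointing down it reaches from about 0.25 to 0.725 m from the base axis. Payload 9.7 kg.
Tool frame: the origin (TCP) lies midway between the tips of the shut fingers; the grasp point (between the pads) lies 19 mm behind it; z points along the fingers, y is the line along which they close (so a half turn about z gives the same grasp; the last joint's range is limited). The gripper opens to 85 mm and grips with 20 to 120 N. Pads are 22 mm wide; open, the fingers measure 114 mm over their backs; the gripper's body (76 mm by 85 mm) begins 54 mm behind the grasp point. The pads swing forward as they close: fully open they stand 13 mm farther back than shut.
Start: joints at [65.088, 4.979, 10.078, 95.1, 0, 90], TCP at [0.232, 0.499, 0.231] pointing down, gripper open.
Joint ranges: [-179.16, 179.16], [-48.56, 103.87], [-65.8, 70.77], [-126.05, 130.52], [-82.76, 87.17], [-180, 180]. Speed limits (degrees/s): [127.2, 127.2, 147.25, 180, 180, 180].

INTERFACE

Orientations are given as [roll, pitch, yaw] about the fixed x, y, z axes, in that order (R = Rz(yaw) Ry(pitch) Rx(roll)).
In Python, from workcell import bot gives the robot as it stands.
- The arm moves only by the shell command python3 -m crank 'ROWS' [FORCE]. ROWS is JSON, a list of rows, each an object with "gripper": the finger opening in mm, from 0 to 85.4; "travel": the shift along the tool's x, y, z in mm, a list of three; "twist": the turn, a rotation vector about the tool's x, y, z in rad, a list of three. In form: [{"gripper": gripper, "travel": [tx, ty, tz], "twist": [rx, ry, rz]}, ...]. A call has 1 to 12 rows; each row shifts and turns the commanded pose from where the row before left it, along the tool's axes as they then stand; what a row does not reach is not made up. A row lasts 1/8 s, in which the tool goes at most 62.5 mm and 10.7 degrees, less where a joint would pass 70% of its speed; a pose out of reach is approached as far as the arm can. A call is refused whole if a number of a shift passes 62.5 or a number of a turn 0.188, either way. A call with a gripper value outside its range is refused whole. The fingers move at their own pace and stop on an object; FORCE is the grip in N (left out, the last holds). Time passes only in rows, so rows that do not move let the fingers close. It gives the time, the measured TCP pose, the force, the opening and the grip force at its end, in the units of the state.
- bot.get_obs(): the state, without advancing time (a new reading comes with each control period).
- bot.camera(name): name is "scene" or "top" or "wrist"; returns the picture (400x640x3 uint8, red, green, blue); there is no depth.
- bot.calibration(name): a dict with "vfov" (degrees; the focal length in pixels is half the picture's height over the tangent of half this angle, whatever the lens; pixels are square), "cx", "cy" (the principal point, pixels), "camera_from_world" (4x4, takes a point from world to camera coordinates). Camera axes: x right, y down, z forward; pixel columns grow to the right and rows downward; lengths in m; the calibration is good to about 2 mm. A picture is of the moment at which its call begins: read the wrist's pose just before it. calibration takes no time and is no camera call; for the wrist camera it gives the pose at the moment of the call.
- bot.job_done(): hands the job in; it is judged then, once.
The state is a dict: "time": time; "q": joint angles; "qd": joint speeds; "joint_efforts": joint torques, N m; "ee_pos": TCP position; "tcp_rot": TCP orientation; "wrist_force": force on the tool from outside, world axes, zero at the start; "torque": the same for the moment, N m; "opening": finger opening in m; "grasp_force": force on a finger pad.
Only numpy, scipy, OpenCV 4.12 (cv2) and the standard library are available. Lean on these libraries where they do the work, as an engineer would, in place of code of your own. Each camera call takes 0.05 s, during which the arm holds its last target. There are 200 camera calls.

TASK

Lay the red link whose brass bush still stands proud in the guide of the hand press, bush end first and bush up, slid in fully home against the back stop, and let go of it. Then swing the press lever down until the ram has pushed the bush flush and the lever comes up solid, bear on it firmly (about 20 N at the grip) for a second without forcing it further, and ease the lever back up to rest, never letting it fly back. Leave the link in the press, and leave the finished link and the other things alone.

Things in the scene. Friction and masses are not known exactly. Their poses are not given: they have to be found in the camera images.
- press: grey hand-lever press fixed to the bench, 270 mm tall. Origin: on the bench directly below the ram axis; +x from its open front to the column (the way a link slides in), +y to the lever's side. Base plate: top z 20 mm, x -95 to +105, y +-60. Head: x -23 to +52, y +-32, z 125 to 230. Pinion shaft out to y +90 at x +30, z 180
- guide (a point): middle of the link guide on the press's base plate, at press x -45, y 0, z 20 mm, where the parallel part begins: two steel rails 14 mm high, 52 mm apart, from here to press x +32. Lips flare outward in front of it, from x -45 to -71 (about 65 mm apart there). The back stop is the column's front face at press x +32
- link: the link to work on: red bar 180 x 46 x 30 mm, 0.25-0.45 kg, brass bush (flange 40 mm across, 4 thick) standing proud of its top near one end. Origin: middle of underside, +x along the bar to the bush (axis at x +58, 32 mm from that end), z up. Grip across the 46 mm near the plain end (x -60) to clear the press head. Home in the guide: origin at press x -58, y 0 (+-3), z 20 mm, same +x
- eye (a point): point on the link's underside directly below the bush axis; at x 0, y 0, z 20 mm of the press when home
- bush (a joint): how far the bush is pressed in, m: 0 = flange underside 8 mm above the link's face (starts at 0 to 0.0015), 0.008 = flange flush on it. Tight fit: about 25 N at the ram (4 N at the lever grip) moves it, and it stays where it is left
- lever (a joint): lever angle, rad: 0 = at rest, grip raised 35 degrees above level on the front side; grows as the grip swings forward and down; 1.3 = limit. The bush bottoms out somewhere in 0.45 to 1.1. A spring returns it to 0: about 5 N at the grip at 0, 8 N at 1 rad, rubbing adds a few. Flying back faster than 2 rad/s is forbidden. Grip moves 180 mm per rad, ram 30, so the ram pushes with 6 x the grip force beyond the spring's
- lever_grip (a point): centre of the black lever grip: a level round bar 24 mm across, 105 mm long along the press's y (y 100 to 205 of the press), red end cap. It can be pushed down from above or pinched. The lever arm joins at its inner end (y 100)
- lever_hinge (a point): point on the lever's pivot axis (along press y) level with the middle of the grip: press x +30, y +160, z 180 mm; the grip centre circles it at 180 mm radius
- ram: square steel ram and the round foot (26 mm across) on a screwed stem below it, which presses the bush. Origin on the ram axis, 100 mm above the bench at rest. Foot's underside: 70 to 85 mm above the bench at rest; how far it is screwed out differs each time, so where it meets the bush and bottoms out must be felt. Over 200 N on the link (35 to 40 N at the grip) spoils it
- done_link: finished link, same red bar but its brass bush is already flush (no gap under the flange); leave alone. Origin and axes as the other link
- driver: black inline electric screwdriver lying on the bench, 220 mm long, 38 mm thick; leave alone. Origin under its middle
- bin: empty blue plastic bin 130 x 100 x 50 mm; leave alone. Origin under its centre
- bottle: white plastic bottle with red cap, 56 mm across, 130 mm tall; leave alone. Origin under its centre
There are look-alikes about, which are no part of the job. What is shaped like the link but brown, purple or turquoise is not meant.

How it is judged:
By the outcome, as a careful person would: the job done as asked, in the order asked, and still so for the second after the job is handed in, with the robot touching nothing.
It also fails if it takes over 67 s, if anything falls off the work surface, if the arm or the gripper's body presses on something with over 40 N, if the wrist force passes 120 N, or if a joint passes its speed limit or range.

## Working session

There is one attempt and no reset: what is moved stays moved. The work goes in short steps, Python scripts to look and compute and a shell command to move; the robot and the scene stay as the last step left them, time stands still between calls to the robot, and variables do not carry over. Pictures are saved under pics/ and viewed, at most 10 in all, crops included, and the job is handed in when it is done.

```bash
mkdir -p pics; ls; python3 - <<'E'
from workcell import bot
import cv2
for n in ("scene","top"):
    cv2.imwrite(f"pics/{n}0.png",bot.camera(n)[:,:,::-1])
    print(n,bot.calibration(n))
print(bot.get_obs())
E
```

```text
pics
scene {'vfov': 44.02650955599289, 'cx': 308.01938539789273, 'cy': 201.37016554631765, 'camera_from_world': array([[ 0.85139608,  0.52442515,  0.0101481 , -0.40948247],
       [ 0.40084298, -0.63804025, -0.65744167, -0.17101641],
       [-0.33830405,  0.56381105, -0.75343711,  2.33236579],
       [ 0.        ,  0.        ,  0.        ,  1.        ]])}
top {'vfov': 55.74529216935277, 'cx': 322.5195780287139, 'cy': 201.200672139963, 'camera_from_world': array([[ 0.00480969, -0.99994121, -0.00971813, -0.12797843],
       [-0.9975055 , -0.00411311, -0.07046886,  0.55307031],
       [ 0.07042475,  0.01003282, -0.99746664,  1.67259061],
       [ 0.        ,  0.        ,  0.        ,  1.        ]])}
{'time': 0.1, 'q': array([6.50877344e+01, 5.01060400e+00, 1.00396055e+01, 9.50973713e+01,
       5.02634099e-04, 9.00009154e+01]), 'qd': array([-0.05242209, -0.07558042,  0.06801484,  0.07085742,  0.02533847,
        0.07446831]), 'joint_efforts': array([-2.23903021e-04, -5.21557617e+01,  4.65655267e+01,  1.59612374e-02,
        6.00648627e-05, -8.72761234e-06]), 'ee_pos': array([0.2315974 , 0.49866028, 0.23063394]), 'tcp_rot': array([-1.79931630e+02, -5.01541467e-04,  1.55086818e+02]), 'wrist_force': array([-0.11582014,  0.79051843, -0.02117823]), 'torque': array([-0.01674797, -0.02304196,  0.01854086]), 'grasp_force': 0.0, 'opening': 0.08554462156535395}
```

View pics/scene0.png

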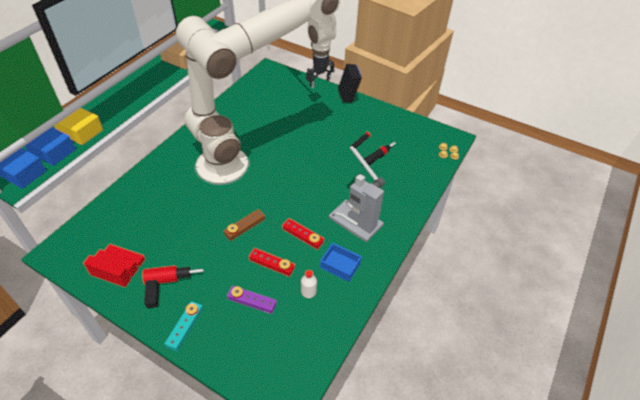

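View pics/top0.png

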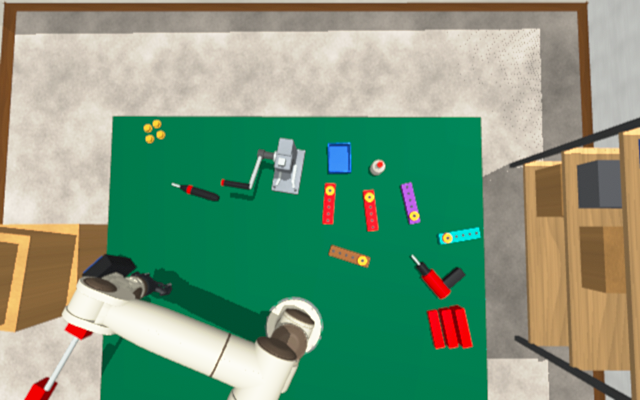

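The scene view shows the press around (362,205) and two red links around (303,233) and (271,261). In the top view the links are at (330,203) and (371,210), and the press is at (287,165). I'll enlarge these areas.

```bash
cat > h.py <<'E'
import numpy as np, cv2
from workcell import bot
np.set_printoptions(precision=4,suppress=True)
def ray(n,u,v,z,c=None):
    c=c or bot.calibration(n); f=200/np.tan(np.radians(c["vfov"]/2)); T=c["camera_from_world"]
    R=T[:3,:3]; o=-R.T@T[:3,3]; d=R.T@np.array([(u-c["cx"])/f,(v-c["cy"])/f,1])
    return o+d*(z-o[2])/d[2]
def proj(n,p,c=None):
    c=c or bot.calibration(n); f=200/np.tan(np.radians(c["vfov"]/2))
    q=c["camera_from_world"]@np.append(p,1); return np.array([c["cx"]+f*q[0]/q[2],c["cy"]+f*q[1]/q[2]])
def crop(im,x0,y0,w,h,k):
    return cv2.resize(im[y0:y0+h,x0:x0+w],None,fx=k,fy=k,interpolation=cv2.INTER_CUBIC)
E
python3 - <<'E'
from h import *
t=cv2.imread("pics/top0.png"); s=cv2.imread("pics/scene0.png")
a=crop(t,215,130,180,110,4); b=crop(s,240,205,90,75,4); c=crop(s,320,125,90,75,4)
cv2.imwrite("pics/c1.png",np.vstack([a[:,:],]))
cv2.imwrite("pics/c2.png",np.hstack([b,c]))
E
```

```text
(no output)
```

View pics/c1.png

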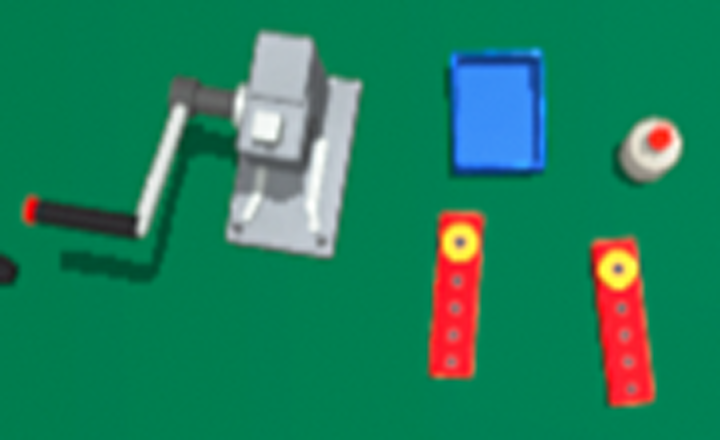

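View pics/c2.png

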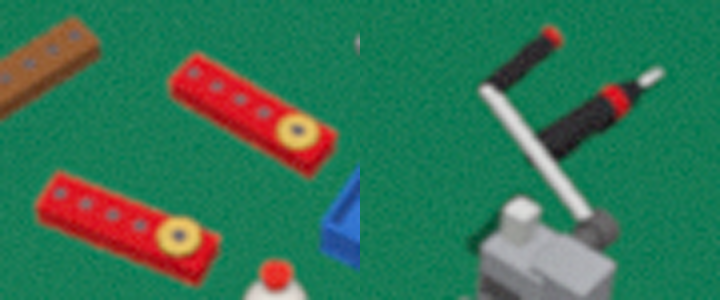

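```bash
python3 - <<'E'
from h import *
T=lambda x,y,z:ray("top",215+x/4-.375,130+y/4-.375,z)
S=lambda x,y,z:ray("scene",240+x/4-.375,205+y/4-.375,z)
print("A top",[T(*p,.03)[:2] for p in((441,213),(484,213),(473,378),(430,376))],"bush",T(460,242,.034)[:2],T(460,242,.042)[:2])
print("B top",[T(*p,.03)[:2] for p in((592,241),(635,238),(654,403),(609,406))],"bush",T(618,268,.034)[:2],T(618,268,.042)[:2])
print("scene A bush",S(297,131,.034)[:2],S(297,131,.042)[:2],"B",S(178,236,.034)[:2],S(178,236,.042)[:2])
print("press base corners z.02",[T(*p,.02)[:2] for p in((227,241),(331,256),(359,79))])
print("grip ends", [T(*p,.28) for p in ((30,210),(138,226))])
c=bot.calibration("wrist");print(c,bot.get_obs()["ee_pos"]) 
E
```

```text
A top [array([ 0.6348, -0.1357]), array([ 0.635 , -0.1836]), array([ 0.4514, -0.1719]), array([ 0.4534, -0.1244])] bush [ 0.602 -0.157] [ 0.6012 -0.1569]
B top [array([ 0.6041, -0.3038]), array([ 0.6076, -0.3515]), array([ 0.4248, -0.3716]), array([ 0.4213, -0.322 ])] bush [ 0.5737 -0.3321] [ 0.5731 -0.3312]
scene A bush [ 0.6034 -0.1539] [ 0.6064 -0.1592] B [ 0.5712 -0.325 ] [ 0.5743 -0.3293]
press base corners z.02 [array([0.6035, 0.1041]), array([ 0.5871, -0.0127]), array([ 0.7878, -0.0425])]
grip ends [array([0.6064, 0.2541, 0.28  ]), array([0.5915, 0.1509, 0.28  ])]
{'vfov': 70.68236679890153, 'cx': 325.9077315390764, 'cy': 199.56721161534352, 'camera_from_world': array([[ 0.4216,  0.9068, -0.0008, -0.5496],
       [ 0.8726, -0.4054,  0.2724, -0.0341],
       [ 0.2467, -0.1156, -0.9622,  0.3784],
       [ 0.    ,  0.    ,  0.    ,  1.    ]])} [0.2316 0.4987 0.2306]
```

Comparing the two views, link B, on the far right at about (0.514,-0.337) with yaw 6°, fits a proud bush at z 42. Link A fits a flush one. I'll check this from near with the wrist camera.

```bash
python3 -m crank '[{"gripper":85,"travel":[-31.5,-39.7,0],"twist":[0,0,0]},{"gripper":85,"travel":[-31.5,-39.7,0],"twist":[0,0,0]},{"gripper":85,"travel":[-31.5,-39.7,0],"twist":[0,0,0]},{"gripper":85,"travel":[-31.5,-39.7,0],"twist":[0,0,0]},{"gripper":85,"travel":[-31.5,-39.7,0],"twist":[0,0,0]},{"gripper":85,"travel":[-31.5,-39.7,0],"twist":[0,0,0]},{"gripper":85,"travel":[-31.5,-39.7,0],"twist":[0,0,0]},{"gripper":85,"travel":[-31.5,-39.7,0],"twist":[0,0,0]},{"gripper":85,"travel":[-31.5,-39.7,0],"twist":[0,0,0]},{"gripper":85,"travel":[-31.5,-39.7,0],"twist":[0,0,0]},{"gripper":85,"travel":[-31.5,-39.7,0],"twist":[0,0,0]},{"gripper":85,"travel":[-31.5,-39.7,0],"twist":[0,0,0]}]' && python3 -m crank '[{"gripper":85,"travel":[-31.5,-39.7,0],"twist":[0,0,0]},{"gripper":85,"travel":[-31.5,-39.7,0],"twist":[0,0,0]},{"gripper":85,"travel":[-31.5,-39.7,0],"twist":[0,0,0]},{"gripper":85,"travel":[0,-20,0],"twist":[0,0,-0.18]},{"gripper":85,"travel":[0,0,0],"twist":[0,0,-0.18]},{"gripper":85,"travel":[0,0,0],"twist":[0,0,-0.18]},{"gripper":85,"travel":[0,0,0],"twist":[0,0,0]},{"gripper":85,"travel":[0,0,0],"twist":[0,0,0]}]'
python3 - <<'E'
from h import *
cv2.imwrite("pics/w1.png",bot.camera("wrist")[:,:,::-1])
c=bot.calibration("wrist"); np.save("w1.npy",c,allow_pickle=True); print(bot.get_obs()["ee_pos"],bot.get_obs()["tcp_rot"])
E
```

```text
time: 1.6
ee_pos: [0.3738, -0.0942, 0.2312]
tcp_rot: [180.0, 0.0, 155.1]
wrist_force: [0.3, 1.5, 0.3]
opening: 0.0849
grasp_force: 0.0
time: 2.6
ee_pos: [0.4009, -0.2583, 0.2312]
tcp_rot: [180.0, -0.0, -174.2]
wrist_force: [0.2, 0.5, 0.9]
opening: 0.0853
grasp_force: 0.0
[ 0.4009 -0.2583  0.2312] [ 179.9941   -0.0085 -174.1496]
```

View pics/w1.png

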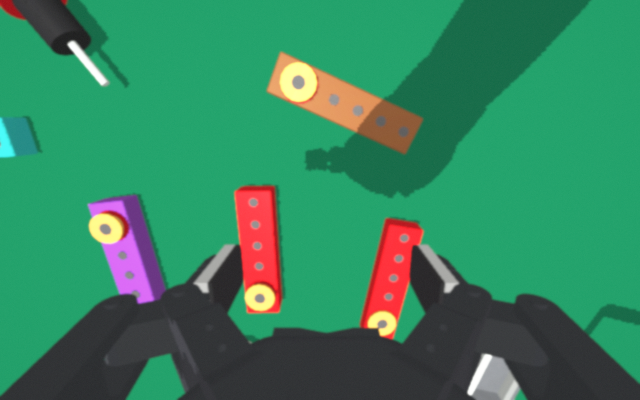

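The wrist view shows red link B with its bush at (260,297) and red link A with its bush at (381,322). I'll enlarge both bushes.

```bash
python3 - <<'E'
from h import *
w=cv2.imread("pics/w1.png")
cv2.imwrite("pics/w1c.png",np.hstack([crop(w,225,175,65,145,4),crop(w,350,205,85,145,4)]))
c=np.load("w1.npy",allow_pickle=True).item()
for z in(.034,.042):print(z,"B",ray(0,260,297,z,c)[:2],"A",ray(0,381,322,z,c)[:2])
E
```

```text
0.034 B [ 0.5759 -0.3318] A [ 0.5996 -0.1585]
0.042 B [ 0.5702 -0.3302] A [ 0.5933 -0.161 ]
```

View pics/w1c.png

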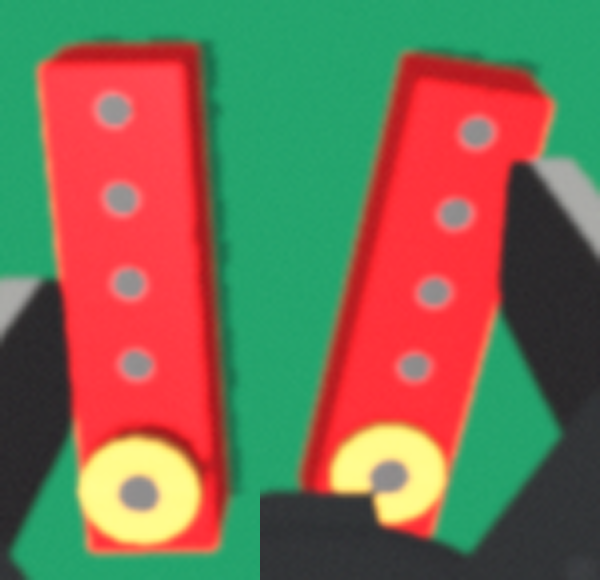

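Link B shows a shadowed gap under its flange and link A shows none, so B is the one to work on. I'll measure its top-face corners at z 30 mm.

```bash
python3 - <<'E'
from h import *
c=np.load("w1.npy",allow_pickle=True).item()
P=[ray(0,225+x/4-.375,175+y/4-.375,.03,c)[:2] for x,y in((40,65),(185,62),(219,549),(88,551))]
print(np.array(P)); a=(P[0]+P[1])/2;b=(P[2]+P[3])/2;print(a,b,np.linalg.norm(b-a),np.linalg.norm(P[1]-P[0]))
yaw=np.degrees(np.arctan2(*(b-a)[::-1]));m=(a+b)/2;print("mid",m,"yaw",yaw)
L=[ray(0,225+x/4-.375,175+y/4-.375,.03,c)[:2] for x,y in((113,110),(136,365))];print(np.degrees(np.arctan2(*(L[1]-L[0])[::-1])))
E
```

```text
[[ 0.4284 -0.3701]
 [ 0.4229 -0.3249]
 [ 0.6005 -0.3041]
 [ 0.6061 -0.3506]]
[ 0.4256 -0.3475] [ 0.6033 -0.3274] 0.1787682180129005 0.045541486661316764
mid [ 0.5145 -0.3374] yaw 6.4647417345807305
6.742283698082153
```

```bash
python3 -m crank '[{"gripper":85,"travel":[-22.5,-45.5,0],"twist":[0,0,-0.013]},{"gripper":85,"travel":[-22.4,-45.6,20],"twist":[0,0,0]},{"gripper":85,"travel":[0,0,50],"twist":[0,0,0]},{"gripper":85,"travel":[0,0,50],"twist":[0,0,0]},{"gripper":85,"travel":[0,0,40],"twist":[0,0,0]},{"gripper":85,"travel":[0,0,20],"twist":[0,0,0]},{"gripper":85,"travel":[0,0,0],"twist":[0,0,0]}]'
python3 - <<'E'
from h import *
cv2.imwrite("pics/w2.png",bot.camera("wrist")[:,:,::-1])
E
```

```text
time: 3.52
ee_pos: [0.4548, -0.3432, 0.0496]
tcp_rot: [179.9, -0.1, -173.3]
wrist_force: [0.4, -0.2, -0.3]
opening: 0.0852
grasp_force: 0.0
```

View pics/w2.png

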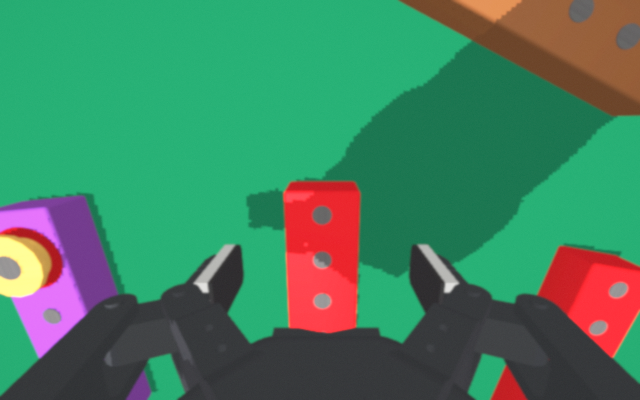

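The link is centred between the fingers: its middle is at 322 and the fingers' is at about 327. I'll go down and grip.

```bash
python3 -m crank '[{"gripper":85,"travel":[0,-1,25],"twist":[0,0,0]},{"gripper":85,"travel":[0,0,19.5],"twist":[0,0,0]},{"gripper":40,"travel":[0,0,0],"twist":[0,0,0]},{"gripper":40,"travel":[0,0,0],"twist":[0,0,0]},{"gripper":40,"travel":[0,0,0],"twist":[0,0,0]},{"gripper":40,"travel":[0,0,0],"twist":[0,0,0]},{"gripper":40,"travel":[0,0,0],"twist":[0,0,0]},{"gripper":40,"travel":[0,0,0],"twist":[0,0,0]}]' 60
```

```text
time: 4.58
ee_pos: [0.4565, -0.3455, 0.0082]
tcp_rot: [-179.9, 0.1, -173.2]
wrist_force: [0.7, -0.0, 4.8]
opening: 0.0446
grasp_force: 63.6
```

```bash
cat > fit.py <<'E'
from h import *
from scipy.optimize import least_squares
t=lambda x,y:(215+x/4-.375,130+y/4-.375)
s=lambda x,y:(320+(x-360)/4-.375,125+y/4-.375)
gx,gz=.030-.18*np.cos(np.radians(35)),.180+.18*np.sin(np.radians(35))
D=[("top",t(227,241),(-.095,.06,.02)),("top",t(331,256),(-.095,-.06,.02)),("top",t(359,79),(.105,-.06,.02)),
("top",t(24,210),(gx,.205,gz)),("top",t(140,226),(gx,.1,gz)),("scene",s(555,34),(gx,.205,gz)),("scene",s(488,90),(gx,.1,gz))]
cal={n:bot.calibration(n) for n in("top","scene")}
def W(p,P):
    c,sn=np.cos(p[2]),np.sin(p[2]);return np.array([p[0]+c*P[0]-sn*P[1],p[1]+sn*P[0]+c*P[1],P[2]])
f=lambda p:np.concatenate([proj(n,W(p,P),cal[n])-uv for n,uv,P in D])
if __name__=="__main__":
    r=least_squares(f,[.689,.032,-.14]);print(r.x,np.degrees(r.x[2]));print(f(r.x).reshape(-1,2))
    for n,l in(("pre",(-.185-.0586,0,0)),("home",(-.058-.0586,0,0)),("grip",(gx,.152,gz))):print(n,W(r.x,l))
E
python3 fit.py
python3 -m crank '[{"gripper":40,"travel":[0,0,-10],"twist":[0,0,0]},{"gripper":40,"travel":[0,0,-30],"twist":[0,0,0]},{"gripper":40,"travel":[0,0,-30],"twist":[0,0,0]},{"gripper":40,"travel":[0,0,0],"twist":[0,0,0]}]'
```

```text
[ 0.691   0.0347 -0.159 ] -9.108275900142953
[[-1.0718 -0.7138]
 [-0.7195 -0.1427]
 [-0.2919  0.5707]
 [ 0.8554 -0.407 ]
 [-0.9668  0.0504]
 [-1.5153  1.6805]
 [-0.1228  0.605 ]]
pre [0.4505 0.0733 0.    ]
home [0.5759 0.0532 0.    ]
grip [0.5991 0.2034 0.2832]
time: 5.08
ee_pos: [0.4569, -0.3457, 0.0794]
tcp_rot: [-179.8, 0.2, -173.2]
wrist_force: [0.2, -0.4, -3.8]
opening: 0.0445
grasp_force: 62.7
```

```bash
python3 -m crank '[{"gripper":40,"travel":[-2.4,23,0],"twist":[0,0,0]},{"gripper":40,"travel":[-4.8,46.3,0],"twist":[0,0,0]},{"gripper":40,"travel":[-4.8,46.3,0],"twist":[0,0,0]},{"gripper":40,"travel":[-4.8,46.3,0],"twist":[0,0,0]},{"gripper":40,"travel":[-4.8,46.3,0],"twist":[0,0,0]},{"gripper":40,"travel":[-4.8,46.3,0],"twist":[0,0,0]},{"gripper":40,"travel":[-4.8,46.3,0],"twist":[0,0,0]},{"gripper":40,"travel":[-4.8,46.3,0],"twist":[0,0,0]},{"gripper":40,"travel":[-4.8,46.3,0],"twist":[0,0,0]},{"gripper":40,"travel":[-2.4,23.3,0],"twist":[0,0,0.138]},{"gripper":40,"travel":[0,0,0],"twist":[0,0,0.138]},{"gripper":40,"travel":[0,0,0],"twist":[0,0,0]}]'
python3 - <<'E'
from h import *
t=bot.camera("top")[:,:,::-1].copy();s=bot.camera("scene")[:,:,::-1].copy()
cv2.imwrite("pics/t3.png",t)
cv2.imwrite("pics/c3.png",np.hstack([crop(t,240,125,75,110,5),crop(s,305,165,85,110,5)]))
o=bot.get_obs();print(o["ee_pos"],o["tcp_rot"])
E
```

```text
time: 6.58
ee_pos: [0.4483, 0.0746, 0.0755]
tcp_rot: [-180.0, -0.1, 171.1]
wrist_force: [-0.4, -0.1, -3.3]
opening: 0.0449
grasp_force: 62.7
[0.4488 0.074  0.076 ] [-179.9817   -0.0793  171.1464]
```

View pics/c3.png

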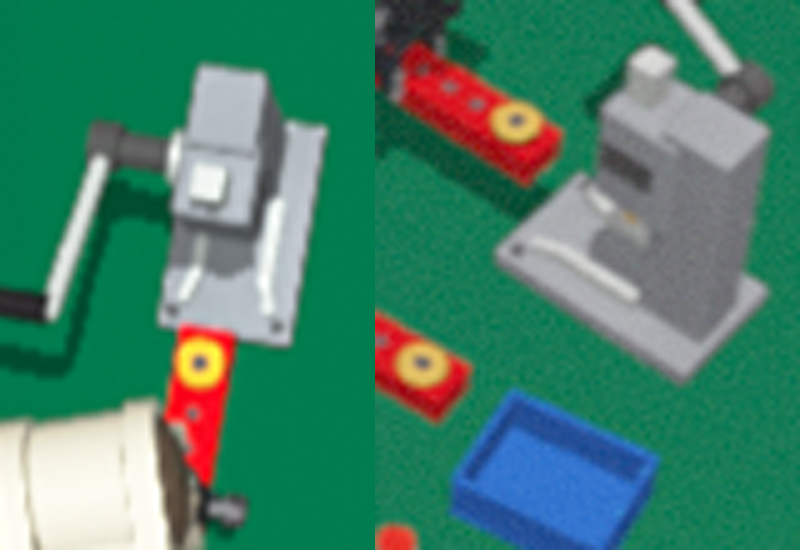

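```bash
python3 - <<'E'
from h import *
c=bot.calibration("top")
T=lambda x,y,z:ray(0,240+x/5-.4,125+y/5-.4,z,c)
tcp=np.array([.4486,.0743]);a=np.radians(171.1-180);u=np.array([np.cos(a),np.sin(a)])
print("bush prop",tcp+.1166*u,"cam",T(201,361,.110)[:2]); print("tip prop",tcp+.1486*u,"cam",T(209.5,330,.098)[:2])
FL,FR,BR=[T(*p,.02)[:2] for p in((160,325),(290,345),(327,126))]
print(FL,FR,BR,np.linalg.norm(FL-FR),np.linalg.norm(BR-FR))
d=BR-FR;e=FL-FR
print("yaw",np.degrees(np.arctan2(d[1],d[0])),np.degrees(np.arctan2(-e[0],e[1])),"front mid",(FL+FR)/2)
for p in((270,312),(277,197),(182,300),(203,240)): print(T(*p,.034)[:2])
# enhanced subpixel plate via color
t=cv2.imread("pics/t3.png");cv2.imwrite("pics/c4.png",crop(t,262,155,50,50,12))
E
```

```text
bush prop [0.5638 0.0563] cam [0.5652 0.0548]
tip prop [0.5954 0.0513] cam [0.5928 0.0493]
[0.6048 0.1031] [ 0.5872 -0.0137] [ 0.7859 -0.0453] 0.11818266730398176 0.20115877301379242
yaw -9.025921644407683 -8.541569752878516 front mid [0.596  0.0447]
[0.6154 0.0033]
[ 0.7186 -0.0019]
[0.6258 0.0818]
[0.6797 0.0638]
```

View pics/c4.png

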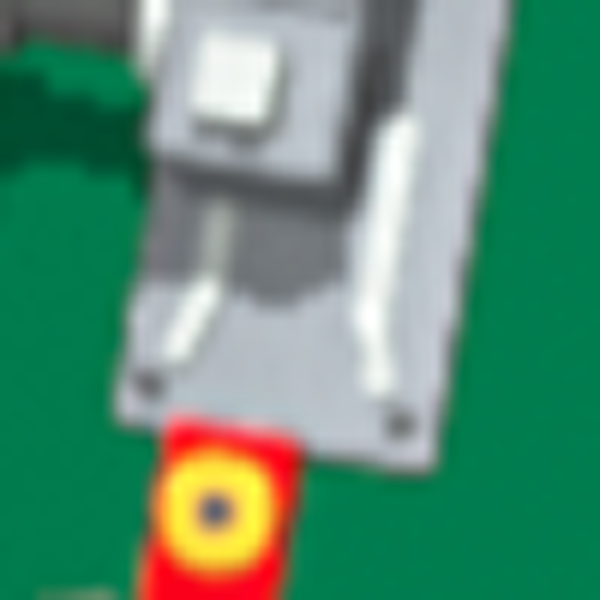

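```bash
python3 - <<'E'
from h import *
c=bot.calibration("top");T=lambda x,y,z:ray(0,262+x/12-.46,155+y/12-.46,z,c)[:2]
P=T(290,297,.032);Q=T(277,372,.032);print(P,Q)
for w,z in(((215,285),.032),((365,310),.032),((175,355),.032),((380,390),.032),((115,418),.02),((437,470),.02)):print(w,T(*w,z))
F=(T(115,418,.02)+T(437,470,.02))/2;B=T(215,510,.110)
a=np.radians(-8.8);u=np.array([np.cos(a),np.sin(a)]);n=np.array([-u[1],u[0]])
print("in press frame via F(x=-95): bend",(P-F)@u-.095,(P-F)@n,"lip",(Q-F)@u-.095,(Q-F)@n,"bush",(B-F)@u-.095,(B-F)@n)
E
```

```text
[0.65  0.039] [0.622  0.0435]
(215, 285) [0.6544 0.067 ]
(365, 310) [0.6452 0.0111]
(175, 355) [0.6282 0.0816]
(380, 390) [0.6154 0.0052]
(115, 418) [0.6058 0.1053]
(437, 470) [ 0.5868 -0.0153]
in press frame via F(x=-95): bend -0.040988140674169296 0.002355038769918376 lip -0.0693937603908913 0.0025154712450793236 bush -0.12848189541460908 0.006194639241673746
```

```bash
python3 -m crank '[{"gripper":40,"travel":[5,-4.5,20],"twist":[0,0,0]},{"gripper":40,"travel":[0,0,20],"twist":[0,0,0]},{"gripper":40,"travel":[0,0,5.5],"twist":[0,0,0]},{"gripper":40,"travel":[-15,0,0],"twist":[0,0,0]},{"gripper":40,"travel":[-15,0,0],"twist":[0,0,0]},{"gripper":40,"travel":[-10,0,0],"twist":[0,0,0]},{"gripper":40,"travel":[-10,0,0],"twist":[0,0,0]},{"gripper":40,"travel":[0,0,0],"twist":[0,0,0]}]'
python3 - <<'E'
from h import *
t=bot.camera("top")[:,:,::-1].copy();s=bot.camera("scene")[:,:,::-1].copy()
cv2.imwrite("pics/c5.png",np.hstack([crop(t,262,145,50,70,8),crop(s,330,180,50,70,8)]))
E
```

```text
time: 7.68
ee_pos: [0.4939, 0.0623, 0.0312]
tcp_rot: [-180.0, -0.0, 170.9]
wrist_force: [-0.6, 0.3, -2.9]
opening: 0.0447
grasp_force: 62.7
```

View pics/c5.png

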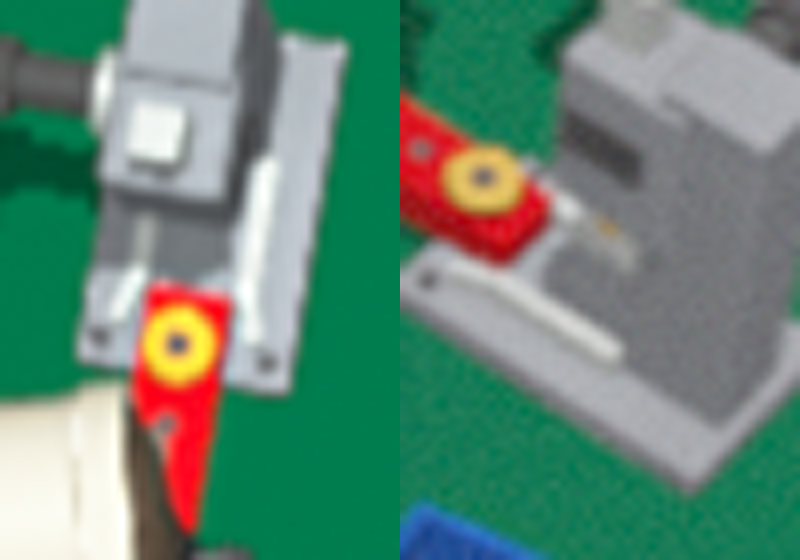

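The link tip is in the mouth between the lips and, after allowing for parallax, centred. Sliding in.

```bash
python3 -m crank '[{"gripper":40,"travel":[-8,0,0],"twist":[0,0,0]},{"gripper":40,"travel":[-8,0,0],"twist":[0,0,0]},{"gripper":40,"travel":[-8,0,0],"twist":[0,0,0]},{"gripper":40,"travel":[0,0,0],"twist":[0,0,0]}]'; python3 -m crank '[{"gripper":40,"travel":[-8,0,0],"twist":[0,0,0]},{"gripper":40,"travel":[-8,0,0],"twist":[0,0,0]},{"gripper":40,"travel":[-8,0,0],"twist":[0,0,0]},{"gripper":40,"travel":[0,0,0],"twist":[0,0,0]}]'
```

```text
time: 8.28
ee_pos: [0.5176, 0.0585, 0.0312]
tcp_rot: [-180.0, -0.0, 170.9]
wrist_force: [0.4, 0.4, -2.1]
opening: 0.045
grasp_force: 62.6
time: 8.78
ee_pos: [0.5412, 0.0548, 0.0312]
tcp_rot: [-180.0, -0.0, 170.9]
wrist_force: [-0.0, -0.2, -2.6]
opening: 0.0448
grasp_force: 62.7
```

```bash
python3 -m crank '[{"gripper":40,"travel":[-8,0,0],"twist":[0,0,0]},{"gripper":40,"travel":[-8,0,0],"twist":[0,0,0]},{"gripper":40,"travel":[-8,0,0.5],"twist":[0,0,0]},{"gripper":40,"travel":[0,0,1],"twist":[0,0,0]},{"gripper":40,"travel":[0,0,0],"twist":[0,0,0]}]'; python3 -m crank '[{"gripper":40,"travel":[-3,0,0],"twist":[0,0,0]},{"gripper":40,"travel":[-3,0,0],"twist":[0,0,0]},{"gripper":40,"travel":[0,0,0],"twist":[0,0,0]}]'
```

```text
time: 9.4
ee_pos: [0.5642, 0.0511, 0.0295]
tcp_rot: [-180.0, -0.0, 171.0]
wrist_force: [0.0, 0.7, -2.0]
opening: 0.0444
grasp_force: 62.7
time: 9.78
ee_pos: [0.5706, 0.0501, 0.0298]
tcp_rot: [180.0, 0.0, 171.0]
wrist_force: [0.5, 0.3, -3.1]
opening: 0.045
grasp_force: 62.7
```

```bash
for i in 1 2; do python3 -m crank '[{"gripper":40,"travel":[-2,0,0],"twist":[0,0,0]},{"gripper":40,"travel":[-1,0,0],"twist":[0,0,0]},{"gripper":40,"travel":[0,0,0],"twist":[0,0,0]}]' | head -4; done
```

```text
time: 10.15
ee_pos: [0.5733, 0.0497, 0.0298]
tcp_rot: [-180.0, -0.0, 171.0]
wrist_force: [-0.7, 0.4, -1.7]
time: 10.52
ee_pos: [0.5743, 0.0494, 0.0291]
tcp_rot: [-180.0, -0.2, 171.0]
wrist_force: [-10.2, 1.0, 0.3]
```

```bash
python3 -m crank '[{"gripper":40,"travel":[2,0,1],"twist":[0,0,0]},{"gripper":40,"travel":[0,0,1],"twist":[0,0,0]},{"gripper":40,"travel":[0,0,0],"twist":[0,0,0]}]' | head -4;python3 -m crank '[{"gripper":40,"travel":[-2,0,0],"twist":[0,0,0]},{"gripper":40,"travel":[-1,0,0],"twist":[0,0,0]},{"gripper":40,"travel":[0,0,0],"twist":[0,0,0]}]' | head -4
```

```text
time: 10.9
ee_pos: [0.5743, 0.0496, 0.0282]
tcp_rot: [180.0, 0.0, 171.0]
wrist_force: [-4.8, 1.2, 4.1]
time: 11.28
ee_pos: [0.5743, 0.0495, 0.0282]
tcp_rot: [180.0, -0.3, 171.0]
wrist_force: [-21.7, 3.8, 14.1]
```

```bash
python3 -m crank '[{"gripper":40,"travel":[1.2,0,-0.5],"twist":[0,0,0]},{"gripper":85,"travel":[0,0,0],"twist":[0,0,0]},{"gripper":85,"travel":[0,0,0],"twist":[0,0,0]},{"gripper":85,"travel":[0,0,0],"twist":[0,0,0]},{"gripper":85,"travel":[0,0,0],"twist":[0,0,0]},{"gripper":85,"travel":[0,0,-20],"twist":[0,0,0]},{"gripper":85,"travel":[0,0,-40],"twist":[0,0,0]},{"gripper":85,"travel":[40,0,-40],"twist":[0,0,0]},{"gripper":85,"travel":[40,0,-40],"twist":[0,0,0]},{"gripper":85,"travel":[40,0,-40],"twist":[0,0,0]},{"gripper":85,"travel":[0,0,0],"twist":[0,0,0]}]'
python3 - <<'E'
from h import *
t=bot.camera("top")[:,:,::-1].copy();s=bot.camera("scene")[:,:,::-1].copy()
w=bot.camera("wrist")[:,:,::-1].copy();np.save("w3.npy",bot.calibration("wrist"),allow_pickle=True)
cv2.imwrite("pics/w3.png",w)
cv2.imwrite("pics/c6.png",np.hstack([crop(t,240,135,75,90,5),crop(s,325,120,80,90,5)]))
E
```

```text
time: 12.65
ee_pos: [0.4572, 0.0686, 0.2123]
tcp_rot: [179.9, 0.4, 171.0]
wrist_force: [0.6, 0.3, -0.6]
opening: 0.0849
grasp_force: 0.0
```

View pics/c6.png

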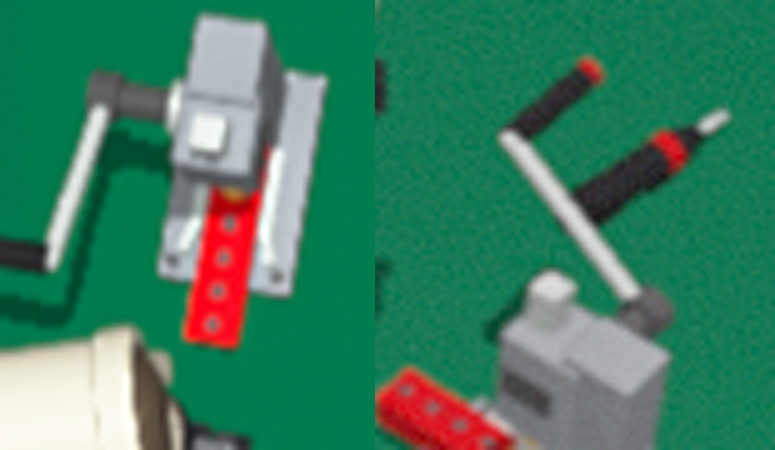

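The link is seated between the rails with the bush under the ram, and the lever is at rest. That view takes me one past the ten-picture limit (11 viewed), so I'll view no more and go by numbers from here. Next I go above the lever grip, with the fingers turned to close along press x.

```bash
python3 -m crank '[{"gripper":85,"travel":[0,0,-40],"twist":[0,0,0.1745]},{"gripper":85,"travel":[0,0,-40],"twist":[0,0,0.1745]},{"gripper":85,"travel":[0,0,-40],"twist":[0,0,0.1745]},{"gripper":85,"travel":[0,0,0],"twist":[0,0,0.1745]},{"gripper":85,"travel":[0,0,0],"twist":[0,0,0.1745]},{"gripper":85,"travel":[0,0,0],"twist":[0,0,0.1745]},{"gripper":85,"travel":[0,0,0],"twist":[0,0,0.1745]},{"gripper":85,"travel":[0,0,0],"twist":[0,0,0.1745]},{"gripper":85,"travel":[0,0,0],"twist":[0,0,0.1745]},{"gripper":85,"travel":[38.3,29.4,0],"twist":[0,0,0]},{"gripper":85,"travel":[38.3,29.4,0],"twist":[0,0,0]},{"gripper":85,"travel":[38.3,29.4,0],"twist":[0,0,0]}]';python3 -m crank '[{"gripper":85,"travel":[38.3,29.4,0],"twist":[0,0,0]},{"gripper":85,"travel":[0,0,0],"twist":[0,0,0]},{"gripper":85,"travel":[0,0,0],"twist":[0,0,0]}]'
python3 - <<'E'
from h import *
# black grip/red cap segmentation in wrist view
im=bot.camera("wrist");c=bot.calibration("wrist")
cv2.imwrite("pics/w4.png",im[:,:,::-1])
for P in [(.5971-.0163+.0,.2014,.283),(.6,.2,.283)]: print(proj(0,P,c))
h=cv2.cvtColor(im,cv2.COLOR_RGB2HSV)
m=((h[...,0]<8)|(h[...,0]>172))&(h[...,1]>150)&(h[...,2]>80)
n,l,s,ce=cv2.connectedComponentsWithStats(m.astype(np.uint8))
for i in range(1,n):
    if s[i,4]>80:print(s[i],ce[i])
E
```

```text
time: 14.3
ee_pos: [0.5645, 0.1686, 0.3261]
tcp_rot: [-179.9, 0.1, 80.9]
wrist_force: [0.9, 0.5, 0.9]
opening: 0.085
grasp_force: 0.0
time: 14.68
ee_pos: [0.5981, 0.2008, 0.3263]
tcp_rot: [-179.8, 0.1, 81.0]
wrist_force: [0.0, 0.1, 0.5]
opening: 0.085
grasp_force: 0.0
[303.5193 224.179 ]
[330.6909 221.9954]
[308 142  38  17 589] [326.6774 150.3396]
[ 342  241   73   30 1087] [367.1518 251.5363]
[308 242   5  30  98] [310.2041 258.3571]
```

```bash
python3 - <<'E'
from h import *
c=bot.calibration("wrist")
for u in(308,326.7,345.5): print(ray(0,u,150,.283,c))
r=ray(0,326.7,150,.283,c); a=-.156
# press-y line through cap -> x at tool y
yd=np.array([-np.sin(a),np.cos(a)]); t=(.2008-r[1])/yd[1]; print("axis x at y=.2008:",r[0]+t*yd[0])
E
```

```text
[0.593 0.252 0.283]
[0.6051 0.25   0.283 ]
[0.6173 0.2481 0.283 ]
axis x at y=.2008: 0.5973623956838578
```

The cap's measured width is 24 mm, as it should be, and the grip axis is within 1 mm of the TCP. I'll descend and pinch.

```bash
python3 -m crank '[{"gripper":85,"travel":[0,-0.7,30],"twist":[0,0,0]},{"gripper":85,"travel":[0,0,24],"twist":[0,0,0]},{"gripper":85,"travel":[0,0,10],"twist":[0,0,0]},{"gripper":85,"travel":[0,0,0],"twist":[0,0,0]},{"gripper":18,"travel":[0,0,0],"twist":[0,0,0]},{"gripper":18,"travel":[0,0,0],"twist":[0,0,0]},{"gripper":18,"travel":[0,0,0],"twist":[0,0,0]},{"gripper":18,"travel":[0,0,0],"twist":[0,0,0]},{"gripper":18,"travel":[0,0,0],"twist":[0,0,0]},{"gripper":18,"travel":[0,0,0],"twist":[0,0,0]},{"gripper":18,"travel":[0,0,0],"twist":[0,0,0]},{"gripper":18,"travel":[0,0,0],"twist":[0,0,0]}]' 50
```

```text
time: 16.23
ee_pos: [0.5981, 0.201, 0.2643]
tcp_rot: [179.9, -0.0, 81.0]
wrist_force: [6.9, -0.8, -0.5]
opening: 0.0222
grasp_force: 48.9
```

```bash
python3 -m crank '[{"gripper":18,"travel":[0,-4.9,7.5],"twist":[0,0,0]},{"gripper":18,"travel":[0,-4.7,7.7],"twist":[0,0,0]},{"gripper":18,"travel":[0,0,0],"twist":[0,0,0]}]';python3 -m crank '[{"gripper":18,"travel":[0,-4.1,8],"twist":[0,0,0]},{"gripper":18,"travel":[0,-3.9,8.1],"twist":[0,0,0]},{"gripper":18,"travel":[0,0,0],"twist":[0,0,0]}]'
```

```text
time: 16.6
ee_pos: [0.5891, 0.2025, 0.25]
tcp_rot: [179.7, -0.0, 81.0]
wrist_force: [7.2, -1.4, 3.3]
opening: 0.0221
grasp_force: 49.0
time: 16.98
ee_pos: [0.5816, 0.2036, 0.2342]
tcp_rot: [179.7, -0.1, 80.9]
wrist_force: [8.4, -1.3, 5.2]
opening: 0.0226
grasp_force: 50.1
```

```bash
python3 -m crank '[{"gripper":18,"travel":[0,-3.3,8.4],"twist":[0,0,0]},{"gripper":18,"travel":[0,-3.1,8.4],"twist":[0,0,0]},{"gripper":18,"travel":[0,0,0],"twist":[0,0,0]}]'
```

```text
time: 17.35
ee_pos: [0.5756, 0.2046, 0.2178]
tcp_rot: [179.6, -0.1, 80.9]
wrist_force: [9.5, -2.2, 6.8]
opening: 0.0225
grasp_force: 50.9
```

```bash
python3 -m crank '[{"gripper":18,"travel":[0,-1.6,8.6],"twist":[0,0,0]},{"gripper":18,"travel":[0,-2.2,8.8],"twist":[0,0,0]},{"gripper":18,"travel":[0,0,0],"twist":[0,0,0]}]'
```

```text
time: 17.73
ee_pos: [0.5713, 0.2054, 0.2005]
tcp_rot: [179.7, -0.1, 81.0]
wrist_force: [4.4, -1.4, 8.5]
opening: 0.0228
grasp_force: 52.5
```

```bash
python3 -m crank '[{"gripper":18,"travel":[0,-1.6,8.9],"twist":[0,0,0]},{"gripper":18,"travel":[0,0,0],"twist":[0,0,0]},{"gripper":18,"travel":[0,0,0],"twist":[0,0,0]}]'
```

```text
time: 18.1
ee_pos: [0.5696, 0.2056, 0.1916]
tcp_rot: [179.7, -0.1, 81.0]
wrist_force: [5.8, -2.1, 7.1]
opening: 0.0223
grasp_force: 53.2
```

```bash
python3 -m crank '[{"gripper":18,"travel":[0,-0.6,4.5],"twist":[0,0,0]},{"gripper":18,"travel":[0,-0.6,4.5],"twist":[0,0,0]}]' | sed -n '2p;4p'; python3 -m crank '[{"gripper":18,"travel":[0,-0.3,4.5],"twist":[0,0,0]},{"gripper":18,"travel":[0,-0.3,4.5],"twist":[0,0,0]}]'| sed -n '2p;4p'
```

```text
ee_pos: [0.5684, 0.2058, 0.183]
wrist_force: [3.9, -1.7, 10.4]
ee_pos: [0.5676, 0.206, 0.1747]
wrist_force: [0.4, -2.1, 11.1]
```

```bash
python3 -m crank '[{"gripper":18,"travel":[0,-0.3,4.5],"twist":[0,0,0]},{"gripper":18,"travel":[0,-0.3,4.5],"twist":[0,0,0]}]' | sed -n '2p;4p'
```

```text
ee_pos: [0.5671, 0.2061, 0.1657]
wrist_force: [0.9, -2.7, 13.8]
```

```bash
python3 -m crank '[{"gripper":18,"travel":[0,0,4.5],"twist":[0,0,0]},{"gripper":18,"travel":[0,0,4.5],"twist":[0,0,0]}]' | sed -n '2p;4p'; python3 -m crank '[{"gripper":18,"travel":[0,0.2,2.5],"twist":[0,0,0]},{"gripper":18,"travel":[0,0.2,2.5],"twist":[0,0,0]}]' | sed -n '2p;4p'
```

```text
ee_pos: [0.567, 0.2061, 0.1568]
wrist_force: [-1.9, -1.9, 15.8]
ee_pos: [0.5671, 0.206, 0.1516]
wrist_force: [-3.6, -2.5, 14.9]
```

```bash
python3 -m crank '[{"gripper":18,"travel":[0,0.2,2.5],"twist":[0,0,0]}]' | sed -n '2p;4p'; python3 -m crank '[{"gripper":18,"travel":[0,0.2,2.5],"twist":[0,0,0]}]' | sed -n '2p;4p'
```

```text
ee_pos: [0.5671, 0.206, 0.1491]
wrist_force: [-0.8, -1.2, 11.5]
ee_pos: [0.5673, 0.206, 0.1465]
wrist_force: [-3.4, -2.6, 15.0]
```

```bash
python3 -m crank '[{"gripper":18,"travel":[0,0.3,2.5],"twist":[0,0,0]}]' | sed -n '2p;4p'; python3 -m crank '[{"gripper":18,"travel":[0,0.3,2.5],"twist":[0,0,0]}]' | sed -n '2p;4p'
```

```text
ee_pos: [0.5675, 0.206, 0.1442]
wrist_force: [-5.2, -2.1, 15.9]
ee_pos: [0.5676, 0.206, 0.1413]
wrist_force: [-4.0, -1.7, 13.3]
```

```bash
python3 -m crank '[{"gripper":18,"travel":[0,0.3,2.5],"twist":[0,0,0]}]' | sed -n '2p;4p'; python3 -m crank '[{"gripper":18,"travel":[0,0.3,2.5],"twist":[0,0,0]}]' | sed -n '2p;4p'
```

```text
ee_pos: [0.5679, 0.2059, 0.139]
wrist_force: [-6.1, -1.9, 14.5]
ee_pos: [0.568, 0.2059, 0.1364]
wrist_force: [-5.0, -3.0, 14.7]
```

```bash
python3 -m crank '[{"gripper":18,"travel":[0,0.4,2.5],"twist":[0,0,0]}]' | sed -n '2p;4p'; python3 -m crank '[{"gripper":18,"travel":[0,0.4,2.5],"twist":[0,0,0]}]' | sed -n '2p;4p'
```

```text
ee_pos: [0.5684, 0.2059, 0.1345]
wrist_force: [-9.3, -2.1, 21.6]
ee_pos: [0.5686, 0.2058, 0.1329]
wrist_force: [-12.9, -3.3, 28.5]
```

```bash
python3 -m crank '[{"gripper":18,"travel":[0,0.3,0],"twist":[0,0,0]},{"gripper":18,"travel":[0,0,0],"twist":[0,0,0]},{"gripper":18,"travel":[0,0,0],"twist":[0,0,0]}]'; python3 - <<'E'
from workcell import bot
for i in range(3):
    bot.camera("top"); o=bot.get_obs();print(o["ee_pos"],o["wrist_force"])
E
```

```text
time: 20.72
ee_pos: [0.5686, 0.2058, 0.133]
tcp_rot: [179.8, -0.1, 81.0]
wrist_force: [-12.9, -2.3, 23.6]
opening: 0.0223
grasp_force: 59.6
[0.56857439 0.20584596 0.1330333 ] [-12.92278157  -2.47853786  24.25410169]
[0.56858985 0.20584298 0.13298846] [-13.73364477  -3.07146456  23.90773027]
[0.568598   0.20582658 0.13299742] [-13.0679109   -2.87575242  24.34960607]
```

```bash
python3 -m crank '[{"gripper":18,"travel":[0,0.8,1.2],"twist":[0,0,0]},{"gripper":18,"travel":[0,0,0],"twist":[0,0,0]},{"gripper":18,"travel":[0,0,0],"twist":[0,0,0]},{"gripper":18,"travel":[0,0,0],"twist":[0,0,0]}]'
```

```text
time: 21.38
ee_pos: [0.5687, 0.2059, 0.1315]
tcp_rot: [179.9, -0.1, 81.0]
wrist_force: [-14.6, -2.0, 23.9]
opening: 0.0226
grasp_force: 60.1
```

```bash
cat > cap.py <<'E'
from h import *
o=bot.get_obs(); im=bot.camera("wrist"); h=cv2.cvtColor(im,cv2.COLOR_RGB2HSV)
m=((h[...,0]<8)|(h[...,0]>172))&(h[...,1]>150)&(h[...,2]>80); m[230:]=0
n,l,s,ce=cv2.connectedComponentsWithStats(m.astype(np.uint8)); i=1+np.argmax(s[1:,4])
print("cap",s[i],ce[i],o["ee_pos"],o["wrist_force"])
E
python3 cap.py; python3 -m crank '[{"gripper":10,"travel":[0,0,-1.2],"twist":[0,0,0]},{"gripper":10,"travel":[0,0,0],"twist":[0,0,0]},{"gripper":10,"travel":[0,0,0],"twist":[0,0,0]}]' 110; python3 cap.py; python3 -m crank '[{"gripper":10,"travel":[0,0.3,1.2],"twist":[0,0,0]},{"gripper":10,"travel":[0,0,0],"twist":[0,0,0]},{"gripper":10,"travel":[0,0,0],"twist":[0,0,0]}]'; python3 cap.py
```

```text
cap [ 296  154   60   29 1577] [325.5098 167.6227] [0.5687 0.2059 0.1315] [-14.6339  -2.023   23.9027]
time: 21.8
ee_pos: [0.5686, 0.2058, 0.132]
tcp_rot: [180.0, -0.1, 81.0]
wrist_force: [-14.4, -1.7, 20.6]
opening: 0.0218
grasp_force: 107.1
cap [ 296  154   60   29 1571] [325.5888 167.5512] [0.5686 0.2058 0.132 ] [-14.4063  -1.6509  20.6239]
time: 22.22
ee_pos: [0.5687, 0.2058, 0.1313]
tcp_rot: [180.0, -0.1, 81.0]
wrist_force: [-16.2, -0.5, 23.1]
opening: 0.0214
grasp_force: 107.4
cap [ 296  154   60   29 1574] [325.3729 167.5654] [0.5687 0.2058 0.1313] [-16.1916  -0.4704  23.1086]
```

```bash
python3 -m crank '[{"gripper":10,"travel":[0,-1.5,1.5],"twist":[0,0,0]},{"gripper":10,"travel":[0,0,0],"twist":[0,0,0]},{"gripper":10,"travel":[0,0,0],"twist":[0,0,0]}]'|sed -n '2p;4p'; python3 cap.py
```

```text
ee_pos: [0.5688, 0.2058, 0.1308]
wrist_force: [-9.4, -4.5, 26.2]
cap [ 296  154   60   29 1579] [325.5611 167.5763] [0.5688 0.2058 0.1308] [-9.4353 -4.4809 26.1697]
```

The lever has come up solid: 1.5 mm of command now gives only 0.5 mm of movement and 3 N more force. I'll hold for a second.

```bash
python3 -m crank '[{"gripper":10,"travel":[0,0,0.5],"twist":[0,0,0]},{"gripper":10,"travel":[0,0,0],"twist":[0,0,0]},{"gripper":10,"travel":[0,0,0],"twist":[0,0,0]},{"gripper":10,"travel":[0,0,0],"twist":[0,0,0]},{"gripper":10,"travel":[0,0,0],"twist":[0,0,0]},{"gripper":10,"travel":[0,0,0],"twist":[0,0,0]},{"gripper":10,"travel":[0,0,0],"twist":[0,0,0]},{"gripper":10,"travel":[0,0,0],"twist":[0,0,0]},{"gripper":10,"travel":[0,0,0],"twist":[0,0,0]},{"gripper":10,"travel":[0,0,0],"twist":[0,0,0]}]'
```

```text
time: 23.95
ee_pos: [0.5689, 0.2058, 0.1302]
tcp_rot: [179.7, -0.1, 81.0]
wrist_force: [-8.9, -4.7, 24.7]
opening: 0.0217
grasp_force: 107.6
```

```bash
python3 -m crank '[{"gripper":10,"travel":[0,0,-4],"twist":[0,0,0]},{"gripper":10,"travel":[0,-0.5,-6],"twist":[0,0,0]},{"gripper":10,"travel":[0,-0.5,-8],"twist":[0,0,0]},{"gripper":10,"travel":[0,-0.4,-9],"twist":[0,0,0]},{"gripper":10,"travel":[0,-0.3,-9],"twist":[0,0,0]},{"gripper":10,"travel":[0,0.5,-9],"twist":[0,0,0]},{"gripper":10,"travel":[0,0.6,-9],"twist":[0,0,0]},{"gripper":10,"travel":[0,0,0],"twist":[0,0,0]}]' 70;python3 -m crank '[{"gripper":10,"travel":[0,1.3,-9],"twist":[0,0,0]},{"gripper":10,"travel":[0,1.6,-8.8],"twist":[0,0,0]},{"gripper":10,"travel":[0,2.1,-8.8],"twist":[0,0,0]},{"gripper":10,"travel":[0,2.5,-8.6],"twist":[0,0,0]},{"gripper":10,"travel":[0,0,0],"twist":[0,0,0]}]'
```

```text
time: 24.95
ee_pos: [0.5682, 0.2057, 0.1816]
tcp_rot: [179.9, -0.0, 81.0]
wrist_force: [-4.3, -0.7, 9.7]
opening: 0.0216
grasp_force: 97.4
time: 25.58
ee_pos: [0.5751, 0.2046, 0.216]
tcp_rot: [180.0, -0.0, 81.0]
wrist_force: [-4.9, 1.4, 5.6]
opening: 0.0217
grasp_force: 92.3
```

```bash
python3 -m crank '[{"gripper":10,"travel":[0,3,-8.4],"twist":[0,0,0]},{"gripper":10,"travel":[0,3.3,-8.4],"twist":[0,0,0]},{"gripper":10,"travel":[0,3.9,-8.1],"twist":[0,0,0]},{"gripper":10,"travel":[0,0,0],"twist":[0,0,0]}]';python3 -m crank '[{"gripper":10,"travel":[0,4.1,-8],"twist":[0,0,0]},{"gripper":10,"travel":[0,3,-5],"twist":[0,0,0]},{"gripper":10,"travel":[0,0,0],"twist":[0,0,0]}]'
```

```text
time: 26.08
ee_pos: [0.5842, 0.2031, 0.2406]
tcp_rot: [-179.9, -0.0, 81.0]
wrist_force: [-10.4, 2.4, 6.4]
opening: 0.0215
grasp_force: 88.8
time: 26.45
ee_pos: [0.5904, 0.2024, 0.2532]
tcp_rot: [-179.8, -0.0, 81.0]
wrist_force: [-13.5, 4.9, 7.4]
opening: 0.0216
grasp_force: 87.1
```

```bash
python3 -m crank '[{"gripper":10,"travel":[0,1.5,-4],"twist":[0,0,0]},{"gripper":10,"travel":[0,1.5,-3],"twist":[0,0,0]},{"gripper":10,"travel":[0,0,0],"twist":[0,0,0]}]'|sed -n '2p;4p';python3 -m crank '[{"gripper":10,"travel":[0,1.5,-2.5],"twist":[0,0,0]},{"gripper":10,"travel":[0,0,-2],"twist":[0,0,0]},{"gripper":10,"travel":[0,0,0],"twist":[0,0,0]}]'|sed -n '2p;4p'
```

```text
ee_pos: [0.5943, 0.2016, 0.2605]
wrist_force: [-7.6, 3.0, 7.5]
ee_pos: [0.5962, 0.2012, 0.2638]
wrist_force: [-4.5, 2.9, 1.8]
```

```bash
python3 -m crank '[{"gripper":10,"travel":[0,1.2,-2],"twist":[0,0,0]},{"gripper":10,"travel":[0,0.5,-1],"twist":[0,0,0]},{"gripper":10,"travel":[0,0,0],"twist":[0,0,0]}]'|sed -n '2p;4p';python3 -m crank '[{"gripper":10,"travel":[0,1,-2],"twist":[0,0,0]},{"gripper":10,"travel":[0,0.5,-1],"twist":[0,0,0]},{"gripper":10,"travel":[0,0,0],"twist":[0,0,0]}]'|sed -n '2p;4p'
```

```text
ee_pos: [0.5989, 0.201, 0.2681]
wrist_force: [-2.1, 3.2, 5.1]
ee_pos: [0.5989, 0.201, 0.2683]
wrist_force: [-7.4, 5.0, -8.2]
```

The lever is at its rest stop: it no longer moves up and the force has reversed. I'll release and retreat straight up.

```bash
python3 -m crank '[{"gripper":10,"travel":[0,-1,2],"twist":[0,0,0]},{"gripper":30,"travel":[0,0,0],"twist":[0,0,0]},{"gripper":85,"travel":[0,0,0],"twist":[0,0,0]},{"gripper":85,"travel":[0,0,0],"twist":[0,0,0]},{"gripper":85,"travel":[0,0,0],"twist":[0,0,0]},{"gripper":85,"travel":[0,0,0],"twist":[0,0,0]},{"gripper":85,"travel":[0,0,-20],"twist":[0,0,0]},{"gripper":85,"travel":[0,0,-40],"twist":[0,0,0]},{"gripper":85,"travel":[0,0,-40],"twist":[0,0,0]},{"gripper":85,"travel":[0,-40,0],"twist":[0,0,0]},{"gripper":85,"travel":[0,-50,0],"twist":[0,0,0]},{"gripper":85,"travel":[0,-50,0],"twist":[0,0,0]}]';python3 -m crank '[{"gripper":85,"travel":[0,-50,0],"twist":[0,0,0]},{"gripper":85,"travel":[0,-30,0],"twist":[0,0,0]},{"gripper":85,"travel":[0,0,0],"twist":[0,0,0]}]'
python3 - <<'E'
from h import *
a=cv2.imread("pics/top0.png").astype(int)
t=bot.camera("top")[:,:,::-1].copy();cv2.imwrite("pics/t9.png",t)
s=bot.camera("scene")[:,:,::-1].copy();cv2.imwrite("pics/s9.png",s);s0=cv2.imread("pics/scene0.png")
def caps(im,x0,y0,x1,y1):
    h=cv2.cvtColor(im,cv2.COLOR_BGR2HSV)[y0:y1,x0:x1];m=((h[...,0]<8)|(h[...,0]>172))&(h[...,1]>120)&(h[...,2]>80)
    n,l,st,ce=cv2.connectedComponentsWithStats(m.astype(np.uint8));return[(st[i,4],ce[i]+[x0,y0]) for i in range(1,n) if st[i,4]>8]
print("scene cap",caps(s0,340,120,400,170),caps(s,340,120,400,170))
print("top cap",caps(a.astype(np.uint8),215,170,240,195),caps(t,215,170,240,195))
print("link top",caps(t,270,160,300,215)); print("A",caps(a.astype(np.uint8),315,175,345,230),caps(t,315,175,345,230))
# ram top (white square) unaffected; yellow pixels near guide
E
```

```text
time: 29.45
ee_pos: [0.4594, 0.2229, 0.368]
tcp_rot: [-180.0, 0.0, 81.0]
wrist_force: [0.1, 1.4, 0.9]
opening: 0.085
grasp_force: 0.0
time: 29.82
ee_pos: [0.3801, 0.2354, 0.3695]
tcp_rot: [179.9, -0.1, 81.1]
wrist_force: [0.0, 0.2, -0.8]
opening: 0.0852
grasp_force: 0.0
scene cap [(np.int32(12), array([367.4167, 133.75  ])), (np.int32(37), array([383.8649, 149.3514]))] [(np.int32(11), array([367.3636, 133.5455])), (np.int32(37), array([383.8108, 149.3514]))]
top cap [(np.int32(17), array([222.2941, 182.1176]))] [(np.int32(17), array([222.2941, 182.1176]))]
link top [(np.int32(314), array([284.1369, 188.8344]))]
A [(np.int32(38), array([329.9474, 184.6579])), (np.int32(309), array([328.    , 208.6861]))] [(np.int32(39), array([329.9487, 184.6667])), (np.int32(307), array([328.    , 208.6808]))]
```

```bash
python3 - <<'E'
from h import *
c=cv2.imread("pics/c6.png")[:,:375]; n=crop(cv2.imread("pics/t9.png"),240,135,75,90,5)
for im in(c,n):
    h=cv2.cvtColor(im,cv2.COLOR_BGR2HSV);m=((h[...,0]<8)|(h[...,0]>172))&(h[...,1]>150)&(h[...,2]>80);m[:180]=0;m[:,:150]=0
    y,x=np.nonzero(m);print(x.mean(),y.mean(),y.max(),len(x))
E
```

```text
222.80837122225194 270.68547740037445 347 7478
222.6658125421443 271.3170600134862 347 7415
```

```bash
python3 -c "
from workcell import bot
print(bot.job_done())"
```

```text
the job is handed in; nothing more can be done
None
```

The proud-bush link is home in the press, the lever was pressed until solid, held about a second at 25–28 N total (roughly 18 N beyond the spring) and eased back to rest, and the job is handed in at about 30 s; flushness was judged by feel rather than seen, and I viewed 11 pictures, one over your limit of 10.

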